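# Eject a nipple with the treadle and file it

## Robot

A 6-joint arm with a two-finger parallel gripper is mounted at the origin on a cart in front of the work surface, level with it; the furniture and walls round the work are solid. World frame = base frame: x ahead of the robot, y to its left, z up, the work surface at z = 0. Lengths are in m, angles in rad, forces in N, time in s.
With the tool pointing down it reaches from about 0.2 to 0.875 m from the base axis. Payload 3.4 kg.
Tool frame: the origin (TCP) lies between the finger pads; the fingertips stand 25 mm ahead of it and the grasp point (between the pads) lies 6 mm ahead of it (r.nose_length is the z of the fingertips in the tool frame, in m); z points along the fingers, y is the line along which they close (so a half turn about z gives the same grasp; the last joint's range is limited). The gripper opens to 94 mm and grips with 3 to 60 N. Pads are 16 mm wide; open, the fingers measure 119 mm over their backs; the gripper's body (75 mm by 177 mm) begins 78 mm behind the grasp point.
Start: joints at [-1.372, 0.276, 1.505, -0, 1.361, -0.121], TCP at [0.181, -0.546, 0.23] pointing down, gripper open.
Joint ranges: [-2.89, 2.89], [-0.75, 2.08], [0.22, 2.7], [-1.18, 4.32], [0.11, 2.71], [-2.7, 2.7]. Speed limits (rad/s): [2.57, 2.57, 3.14, 3.14, 3.14, 3.14].

## Interface

Orientations are given as a unit quaternion [w, x, y, z].
In Python, from plant import r, gripper_to, inverse_kinematics, vision, models, telemetry gives the robot as it stands. Calls block until the motion is done:
- r.move_to(position, orientation): joint-space move of the TCP to a pose.
- r.move_l(position, rot=None, vel=0.15, guard=None): straight line of the TCP; rot=None keeps the orientation; vel is the mean speed in m/s. With guard (N) it stops when the force on the tool has changed by that much, and returns True; else False.
- r.movej(angles): joint-space move.
- gripper_to(opening, f_grip=None): finger opening in m; f_grip is the grip in N (None keeps the last); returns when the fingers have stopped.
- r.hold(seconds).
- inverse_kinematics(position, orientation): joint angles nearest the present ones, or None.
- vision.snapshot(name): name is "side" or "top" or "wrist"; returns the picture (384x512x3 uint8, red, green, blue); there is no depth.
- vision.get_calibration(name): a dict with "fx", "fy", "cx", "cy" (pixels), "position" and "orientation" of the camera in the world. Camera axes: x right, y down, z forward; pixel columns grow to the right and rows downward; lengths in m; the calibration is good to about 2 mm. A picture is of the moment at which its call begins: read the wrist's pose just before it. get_calibration takes no time and is no camera call; for the wrist camera it gives the pose at the moment of the call.
A pose or a line that the arm cannot do raises r.PlanningError and nothing moves.
- r.sign_off(): hands the job in; it is judged then, once.
Trained networks look in the newest picture that a camera, given by its name, has taken for a name from the list of things; names that differ only in an ending like _2 or _b are one class to them, and where a whole thing is asked for, a point or a joint stands for the part that bears it (a point fixed in the world has none). Each returns a list of dicts, best first, with "score" (0 to 1); they miss things now and then, are a little off and sometimes report something else, mostly with a low value. They report only what shows in the picture. A call takes as long as a camera call. They do not tell look-alikes from the thing itself.
- models.boxes_of(thing, camera): "at" ([x, y, z] in m, in world coordinates, good to about 4 mm: the middle of the surface that is visible of it).
- models.regions_of(thing, camera): "pixels" (384x512 bool, what is visible of it).
- models.mark_of(thing, camera): "at" ([x, y, z] in m, in world coordinates, good to about 4 mm: a listed point, or the origin of a listed thing).
Readings, each from a call of its own:
- telemetry.current_t(): time.
- telemetry.current_joints(): joint angles.
- telemetry.current_dq(): joint speeds.
- telemetry.current_joint_efforts(): joint torques, N m.
- telemetry.current_ee_pos(): TCP position.
- telemetry.current_tool_rot(): TCP orientation.
- telemetry.current_wrist_force(): force on the tool from outside, world axes, zero at the start.
- telemetry.current_torque(): the same for the moment, N m.
- telemetry.current_opening(): finger opening in m.
- telemetry.current_finger_force(): force on a finger pad.
Only numpy, scipy, OpenCV 4.12 (cv2) and the standard library are available. Lean on these libraries where they do the work, as an engineer would, in place of code of your own. Each camera call takes 0.05 s, during which the arm holds its last target. There are 200 camera calls.

## Task

A finished hex nipple is still under the head of the small treadle fixture: press the spring pedal right down to its stop and hold it there for about a second, so that the ejector pushes the nipple out onto the tray, then let the pedal come all the way up again. Pick the nipple up from the tray and lower it, without dropping it, into the parts bin that already holds nipples, not the one with the caps. Leave the caps, the pressure gauge, the ball valve and the tape spool where they are.

Things in the scene. Friction and masses are not known exactly. Their poses are not given: they have to be found in the camera images.
- fixture: Treadle fixture fixed to the bench: aluminium plate 220 x 220 x 10 mm. Origin: centre of the plate's underside; x to its rear (away from the robot at yaw 0), y to its left. Pedal on the right (y = -60), tunnel with the nipple on the left (y = 60): x -5 to 62, 61 wide outside, roof top 54 above the bench. A flat ejector in it, driven by the pedal, pushes 70 mm forward and goes back.
- tray (a point): Point on the catch tray where the ejected nipple's middle comes to lie, lengthwise to the fixture: on the bare plate (10 above the bench), 34 mm in front of the tunnel's mouth. A 6 mm high lip lies 67 mm in front of it.
- pedal_hinge (a point): Point on the pedal's hinge line, in its middle; the hinge lies along the fixture's y.
- pedal_pad (a point): Point on top of the ribbed rubber tread where to press, 88 mm in front of the hinge on the pedal's middle line; it moves with the pedal. The pedal is a plate 70 mm wide and 112 mm long, hinged at its rear, its front edge raised at rest. The point sinks about 23 mm from rest to the stop; about 10 N holds it down.
- treadle (a joint): Angle of the pedal: 0 = up at rest, 0.26 rad = down on its stop; a spring returns it to 0.
- nipple_mid (a point): Centre of the nipple to be moved: a hex nipple, 40 mm long along its y axis, hexagon about 25 to 28 across in the middle (12 long), threaded ends 20 across, 60 g. Its y axis is its length. Resting on its hexagon the centre lies 12 mm above the surface.
- nipple: The same nipple. Origin 14 mm below its centre at the start; y along its length.
- bin_nipples: Blue parts bin fixed to the bench, open on top, 152 long (x) x 111 wide (y) x 64 mm high. Origin: centre of its underside; x points to its back wall. Sides and back 62 high (sides slope down to the front), front wall (at -x) 30 high; floor 3 thick, inside 145 x 100. It holds two nipples, in the rear half; the front half is empty.
- bin_caps: Blue parts bin fixed to the bench, open on top, 152 long (x) x 111 wide (y) x 64 mm high. Origin: centre of its underside; x points to its back wall. Sides and back 62 high (sides slope down to the front), front wall (at -x) 30 high; floor 3 thick, inside 145 x 100. It holds three round caps.
- old_nipple_0_mid (a point): Centre of a nipple already in the nipple bin, like the one to be moved.
- old_nipple_1_mid (a point): Centre of the other nipple already in that bin.
- cap_in_0: Round ribbed plastic cap, 30 across, 18 mm high, in the cap bin. Origin: centre of its underside.
- cap_in_1: Another such cap in the cap bin.
- cap_in_2: Another such cap in the cap bin.
- gauge: Bystander: round pressure gauge lying on its back, 81 x 58 x 31 mm. Origin: centre of its underside.
- valve: Bystander: ball valve with a long lever, 33 x 110 x 51 mm. Origin: centre of its underside.
- tape: Bystander: tape spool lying flat, 52 across, 17 mm high. Origin: centre of its underside.
There are look-alikes about, which are no part of the job. What is shaped like the part that bears old_nipple_1_mid but blue or pink is not meant.

How it is judged:
On the way, in this order (a step that is already met when the one before it is completed fails the run):
1. the pedal is held on its stop (within 0.02 rad) for half a second and the nipple is out on the tray (value of joint treadle above 0.24 rad and x of nipple_mid in the frame of fixture below -0.025 m and z of nipple_mid in the frame of fixture below 0.05 m), for 0.5 s.
2. the pedal is let up again, with the nipple out (value of joint treadle below 0.03 rad and x of nipple_mid in the frame of fixture below -0.025 m), for 0.2 s.
At the end, for the whole second after the job is handed in: The nipple lies released and at rest inside the bin with the two other nipples (centre within its walls, under 55 mm above its underside), those two still in it; the pedal is up (under 0.03 rad); caps and bystanders lie within 40 mm of where they were (x of nipple_mid in the frame of bin_nipples between -0.072 and 0.072 m and y of nipple_mid in the frame of bin_nipples between -0.05 and 0.05 m and z of nipple_mid in the frame of bin_nipples between 0 and 0.055 m and x of old_nipple_0_mid in the frame of bin_nipples between -0.072 and 0.072 m and y of old_nipple_0_mid in the frame of bin_nipples between -0.05 and 0.05 m and z of old_nipple_0_mid in the frame of bin_nipples between 0 and 0.055 m and x of old_nipple_1_mid in the frame of bin_nipples between -0.072 and 0.072 m and y of old_nipple_1_mid in the frame of bin_nipples between -0.05 and 0.05 m and z of old_nipple_1_mid in the frame of bin_nipples between 0 and 0.055 m and linear speed of nipple below 0.03 m/s and contact force between the fingers and nipple below 0.05 N and value of joint treadle below 0.03 rad and distance of each of gauge, valve, tape, cap_in_0, cap_in_1, cap_in_2 from where it was at the start of the episode below 0.04 m); the robot touches nothing.
It fails at once if the nipple is let fall from clearly above a bin's rim (loose in the air more than 85 mm above the bench) (height (world z) of nipple_mid above 0.085 m and contact force between nipple and anything else below 0.01 N and linear speed of nipple above 0.25 m/s).
It fails at once if a bystander or a cap is pushed more than 40 mm from its place (distance of any of gauge, valve, tape, cap_in_0, cap_in_1, cap_in_2 from where it was at the start of the episode above 0.04 m).
It also fails if it takes over 53 s, if anything falls off the work surface, if the arm or the gripper's body presses on something with over 40 N, if the wrist force passes 120 N, or if a joint passes its speed limit or range.

## Working session

There is one attempt and no reset: what is moved stays moved. The work goes in short steps, each a Python script; the robot and the scene stay as the last script left them, time stands still between calls to the robot, and variables do not carry over. Pictures are saved under pics/ and viewed, at most 10 in all, crops included, and the job is handed in when it is done.

```bash
mkdir -p pics; ls
python3 - <<'E'
from plant import r, gripper_to, inverse_kinematics, vision, models, telemetry
import cv2,numpy as np
ims={}
for c in ("top","side"):
    ims[c]=vision.snapshot(c); cv2.imwrite(f"pics/{c}0.png",ims[c][:,:,::-1])
    k=vision.get_calibration(c); print(c,{a:np.round(b,3).tolist() for a,b in k.items()})
for c in ("top","side"):
    for n in ("fixture","tray","pedal_hinge","pedal_pad","nipple_mid","bin_nipples","bin_caps","old_nipple_0_mid","cap_in_0","gauge","valve","tape"):
        print(c,n,[(np.round(d["at"],3).tolist(),round(d["score"],2)) for d in models.mark_of(n,c)])
print(telemetry.current_t())
E
```

```text
pics
top {'fx': 484.05, 'fy': 484.05, 'cx': 260.331, 'cy': 189.996, 'position': [0.413, 0.071, 1.267], 'orientation': [-0.051, 0.712, -0.7, 0.039]}
side {'fx': 445.454, 'fy': 445.454, 'cx': 250.752, 'cy': 188.49, 'position': [0.098, 0.874, 0.85], 'orientation': [0.116, -0.239, 0.875, -0.406]}
top fixture [([0.47, 0.066, 0.002], 0.85)]
top tray [([0.421, 0.123, 0.012], 0.69)]
top pedal_hinge [([0.54, 0.017, 0.024], 0.67), ([0.564, 0.294, 0.017], 0.45)]
top pedal_pad []
top nipple_mid [([0.74, 0.038, -0.002], 0.73)]
top bin_nipples [([0.525, 0.32, 0.002], 0.69)]
top bin_caps [([0.429, -0.232, 0.0], 0.79)]
top old_nipple_0_mid [([0.572, 0.338, 0.016], 0.52)]
top cap_in_0 [([0.476, -0.209, 0.001], 0.66), ([0.472, -0.256, 0.003], 0.52), ([0.403, -0.228, 0.003], 0.44)]
top gauge [([0.706, 0.198, -0.004], 0.56)]
top valve [([0.737, 0.04, 0.001], 0.62), ([0.54, 0.016, 0.026], 0.42)]
top tape [([0.671, -0.146, -0.001], 0.61), ([0.543, 0.016, 0.027], 0.55)]
side fixture [([0.464, 0.07, -0.0], 0.72)]
side tray [([0.425, 0.123, 0.008], 0.89)]
side pedal_hinge [([0.541, 0.016, 0.024], 0.71)]
side pedal_pad [([0.463, 0.009, 0.056], 0.92)]
side nipple_mid [([0.528, 0.319, 0.002], 0.44)]
side bin_nipples [([0.528, 0.318, -0.002], 0.68), ([0.423, 0.125, 0.007], 0.37)]
side bin_caps [([0.433, -0.238, -0.002], 0.59)]
side old_nipple_0_mid [([0.567, 0.297, 0.014], 0.54), ([0.576, 0.334, 0.017], 0.43)]
side cap_in_0 [([0.473, -0.257, -0.0], 0.51)]
side gauge [([0.704, 0.201, 0.001], 0.81)]
side valve [([0.74, 0.041, -0.005], 0.7)]
side tape [([0.672, -0.148, -0.002], 0.59)]
1.3
```

View pics/top0.png

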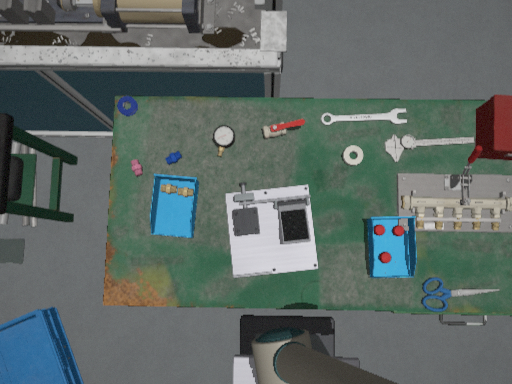

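View pics/side0.png

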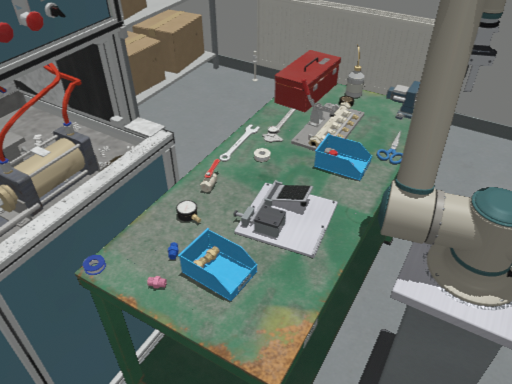

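The top view shows the nipple bin at (174,206) with two brass nipples. The blue (174,157) and pink (137,167) nipples on the bench are look-alikes. The cap bin is at (390,247), and the fixture at (271,230) has its pedal at (293,222) and its tunnel at (246,222). The side view agrees. The marks match the given geometry at a fixture yaw of about 0.09, so I'll refine the yaws and press the pedal.

```bash
cat > h.py <<'E'
from plant import r, gripper_to, inverse_kinematics, vision, models, telemetry as T
import cv2,numpy as np
from scipy.spatial.transform import Rotation as R
def down(yaw):  # tool z down, tool y along world direction yaw+90deg
    c,s=np.cos(yaw),np.sin(yaw); y=np.array([-s,c,0]); z=np.array([0,0,-1.]); x=np.cross(y,z)
    q=R.from_matrix(np.c_[x,y,z]).as_quat(); return np.r_[q[3],q[:3]]
def ray(cam,uv,z):
    k=vision.get_calibration(cam); w=k["orientation"]
    d=R.from_quat([*w[1:],w[0]]).apply([(uv[0]-k["cx"])/k["fx"],(uv[1]-k["cy"])/k["fy"],1]); p=np.array(k["position"])
    return p+d*(z-p[2])/d[2]
def rect(thing,cam,z):
    m=models.regions_of(thing,cam)[0]["pixels"].astype(np.uint8)
    P=np.array([ray(cam,(u,v),z)[:2] for v,u in np.argwhere(m-cv2.erode(m,np.ones((3,3))))])
    return cv2.minAreaRect((P*1000).astype(np.float32))
E
python3 - <<'E'
from h import *
vision.snapshot("top")
print("fix",rect("fixture","top",.01)); print("bin",rect("bin_nipples","top",.06))
print(T.current_tool_rot(),down(0),down(np.pi))
for yw in (.09,.09+np.pi): print(inverse_kinematics([.46,.008,.12],down(yw)))
E
```

```text
fix ((481.9862365722656, 66.87739562988281), (242.83468627929688, 219.8435516357422), 7.3259077072143555)
bin ((527.0079345703125, 311.5563049316406), (114.29830169677734, 152.37054443359375), 85.87843322753906)
[ 3.49472407e-05  9.87242054e-01  1.59226651e-01 -3.31023542e-06] [0. 0. 1. 0.] [ 0.000000e+00  1.000000e+00 -6.123234e-17  0.000000e+00]
[-1.34035222e-01  1.99754521e-01  1.91205803e+00 -4.44089210e-16
  1.02978010e+00 -1.79483155e+00]
[-1.34035222e-01  1.99754521e-01  1.91205803e+00 -4.44089210e-16
  1.02978010e+00  1.34676111e+00]
```

Run:
```python
from h import *
a,b,c=ray("top",(231,276),.01),ray("top",(316,269),.01),ray("top",(226,193),.01); print(a,b,c)
print("yaws",np.arctan2(*(a-b)[[0,1]])*-1, np.arctan2((c-a)[1],(c-a)[0]))
q=down(.095+np.pi)
gripper_to(0.0,20)
r.move_to([.46,.008,.12],q)
h=r.move_l([.46,.008,.09],vel=.1)
f0=T.current_wrist_force()
g=r.move_l([.458,.008,.047],vel=.05,guard=28)
print(g,T.current_ee_pos(),T.current_wrist_force()-f0)
r.hold(.3)
print(T.current_ee_pos(),T.current_wrist_force()-f0,T.current_t())
im=vision.snapshot("side");cv2.imwrite("pics/s1.png",cv2.resize(im[150:270,170:350],None,fx=4,fy=4,interpolation=2)[:,:,::-1])
```

```text
[0.35072539 0.16627012 0.01      ] [ 0.37250666 -0.05111077  0.01      ] [0.56476651 0.18491755 0.01      ]
yaws 0.0998653232880081 0.08690135386193823
True [0.45598851 0.00731312 0.05651233] [-1.63772768  0.21512817 11.68587653]
[0.45597977 0.00727908 0.05651062] [-2.24434016 -0.33419713 12.20160722] 6.55
```

View pics/s1.png

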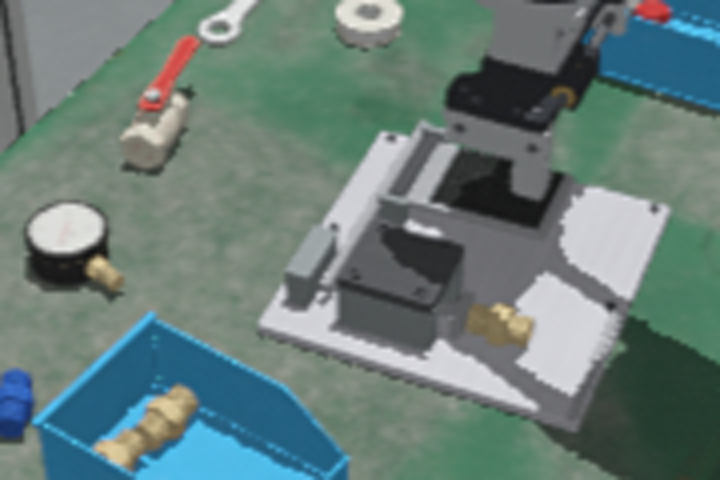

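The nipple (500,325 in the crop) is out on the tray and the fingertips are at z≈0.032, where I expect the stop. I'll press slightly further to be sure, hold, then release and find the nipple.

Run:
```python
from h import *
p=T.current_ee_pos()
print(r.move_l([p[0],p[1],p[2]-.003],vel=.02,guard=15), T.current_ee_pos(),T.current_wrist_force())
r.hold(1.1); print(T.current_wrist_force())
r.move_l([p[0],p[1],.12],vel=.08)
r.hold(.2); print(T.current_wrist_force(),T.current_t())
r.move_l([p[0],p[1]-.02,.28],vel=.25)
for c in("top","side"):
    im=vision.snapshot(c)
    for n in("nipple_mid","tray","pedal_pad","fixture"):
        print(c,n,[(np.round(d["at"],3).tolist(),round(d["score"],2)) for d in models.mark_of(n,c)])
    print([(np.round(d["at"],3).tolist(),round(d["score"],2)) for d in models.boxes_of("nipple_mid",c)])
    cv2.imwrite(f"pics/{c}2.png",cv2.resize(im[150:290,150:350],None,fx=4,fy=4,interpolation=2)[:,:,::-1])
print(T.current_t())
```

```text
False [0.45603992 0.00730295 0.05613642] [-6.16428075  1.3041396  27.69911746]
[-6.99348568  0.67261799 26.78076073]
[-0.82994214  0.27985501  0.12406152] 9.1333
top nipple_mid [([0.419, 0.123, 0.023], 0.41)]
top tray [([0.418, 0.124, 0.013], 0.81), ([0.564, 0.294, 0.016], 0.59)]
top pedal_pad []
top fixture [([0.469, 0.066, 0.001], 0.87)]
[([0.417, 0.122, 0.033], 0.47)]
side nipple_mid [([0.419, 0.124, 0.025], 0.69)]
side tray [([0.425, 0.125, 0.005], 0.79)]
side pedal_pad [([0.459, 0.006, 0.053], 0.97)]
side fixture [([0.47, 0.07, 0.002], 0.56)]
[([0.417, 0.132, 0.031], 0.63)]
10.525
```

View pics/top2.png

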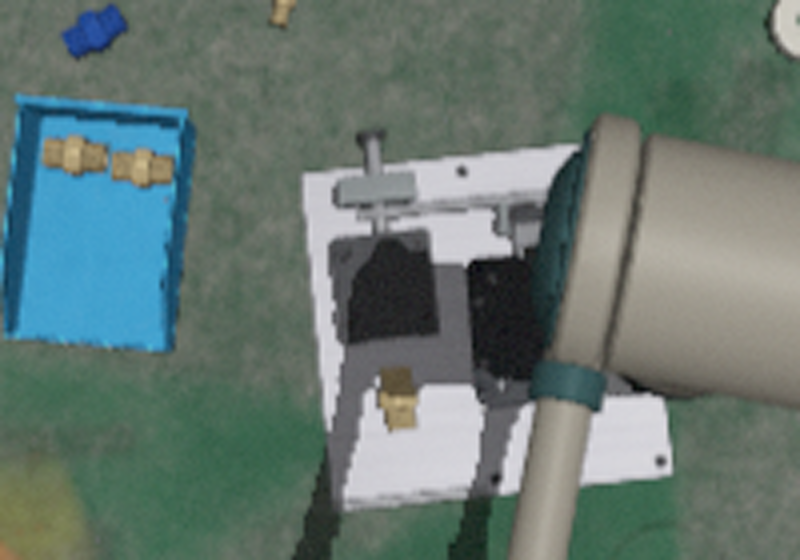

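View pics/side2.png

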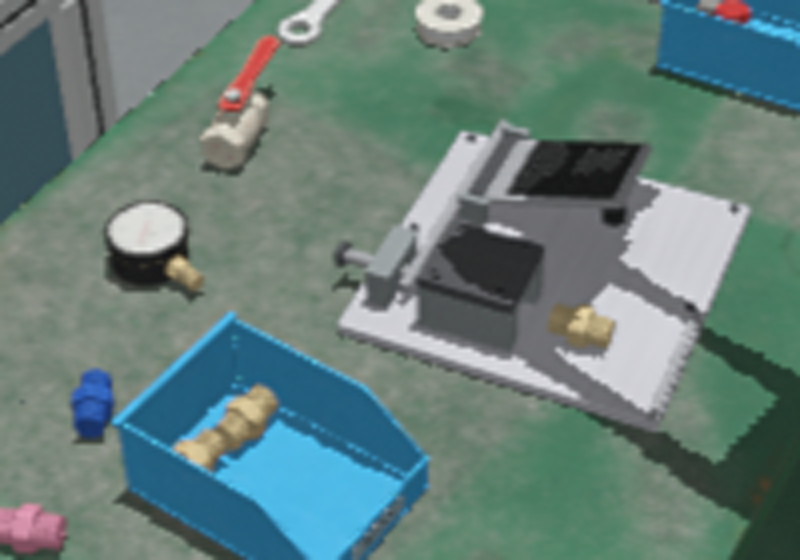

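The pedal is back up. The ejected nipple is at (398,400) in the top crop, which is pixel (249,250). It is brass, on the plate in front of the tunnel, and is the only nipple there. The nipple bin's front half is empty around crop (90,280). Now the pick.

Run:
```python
from h import *
n=ray("top",(249.5,250),.026); f=ray("top",(172.5,220),.003); print(n,f)
x,y=.5*n[:2]+.5*np.array([.419,.1235]); q=down(.095+np.pi)
gripper_to(.06,20)
r.move_to([x,y,.14],q)
if r.move_l([x,y,.039],vel=.09,guard=8): print("guard",T.current_ee_pos()); raise SystemExit
gripper_to(0.0,20)
print("open",T.current_opening(),T.current_finger_force(),T.current_ee_pos())
r.move_l([x,y,.17],vel=.1)
r.hold(.1); print("open",T.current_opening(),T.current_finger_force(),T.current_t())
im=vision.snapshot("side");cv2.imwrite("pics/s3.png",cv2.resize(im[110:260,170:370],None,fx=4,fy=4,interpolation=2)[:,:,::-1])
print([(np.round(d["at"],3).tolist(),round(d["score"],2)) for d in models.mark_of("nipple_mid","side")])
```

```text
[0.41764454 0.11959508 0.026     ] [0.49209624 0.32399744 0.003     ]
open 0.019155247025582214 19.986222088336945 [0.4183579  0.12158158 0.03904818]
open 0.019421941585486466 19.985947608947754 15.9
[([0.418, 0.126, 0.155], 0.54)]
```

View pics/s3.png

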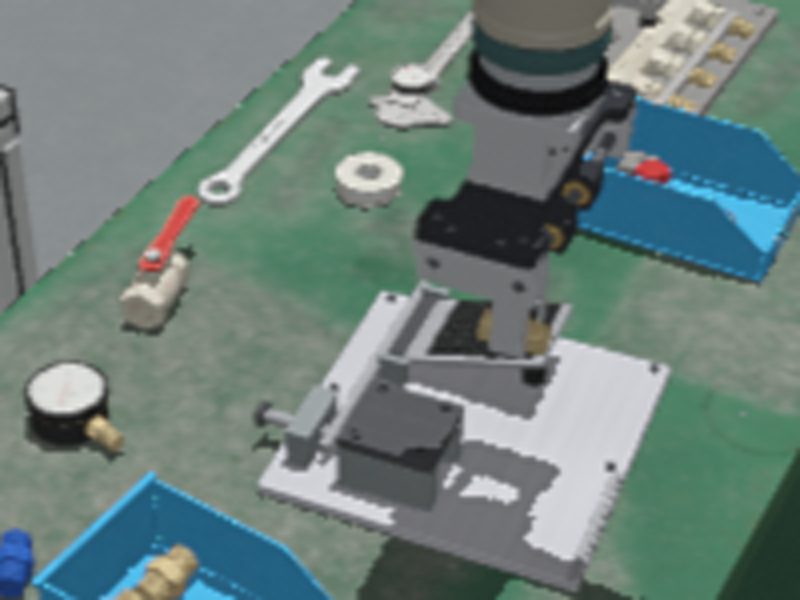

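The nipple (515,330 in the crop) is held level and roughly centred between the fingers, clear of the tray. Next I lower it into the front half of the nipple bin.

Run:
```python
from h import *
q=down(-.07+np.pi); x,y=.490,.3225
r.move_to([x,y,.17],q)
print(T.current_opening())
r.move_l([x,y,.08],vel=.12)
print("g",r.move_l([x,y,.031],vel=.05,guard=5),T.current_ee_pos(),T.current_wrist_force(),T.current_opening())
gripper_to(.05); r.hold(.2)
r.move_l([x,y,.2],vel=.12)
r.move_to([.40,.05,.30],q)
for c in("top","side"):
    im=vision.snapshot(c)
    print(c,[(np.round(d["at"],3).tolist(),round(d["score"],2)) for d in models.mark_of("nipple_mid",c)])
    s=im[140:270,110:290] if c=="top" else im[200:310,150:300]
    cv2.imwrite(f"pics/{c}4.png",cv2.resize(s,None,fx=4,fy=4,interpolation=2)[:,:,::-1])
print(T.current_t(),T.current_opening())
```

```text
0.019345897990101574
g True [0.48944    0.32223935 0.03204244] [ 0.29451687 -0.87903667  3.91765228] 0.01925816231357867
top [([0.492, 0.322, 0.019], 0.57)]
side [([0.49, 0.323, 0.016], 0.5)]
22.4417 0.05043015222107815
```

View pics/top4.png

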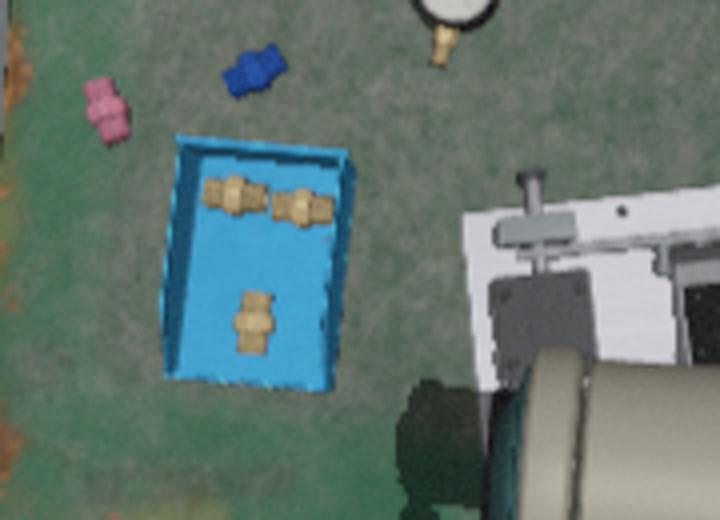

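View pics/side4.png

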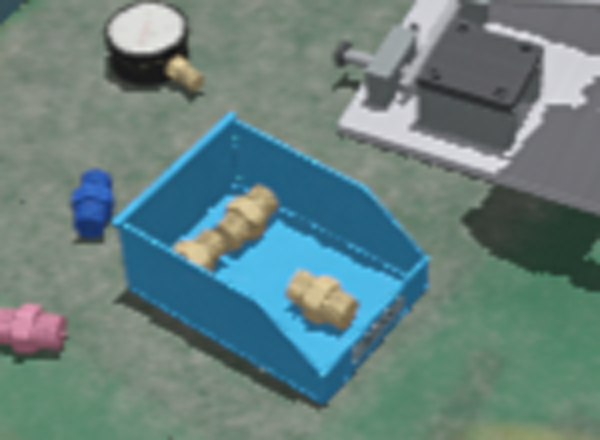

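Both views show the nipple lying released in the front half of the bin (top crop (255,322)). The two old nipples are still in the rear half and nothing else has moved.

```bash
python3 -c "
from plant import r
print(r.sign_off())"
```

```text
the job is handed in; nothing more can be done
None
```

The job is handed in: I pressed the pedal to its stop, held it and let it back up, then lowered the ejected nipple into the front half of the nipple bin at about 22 s; the sign-off call returned no verdict.

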